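# Fit the setting pin through two linkage levers

## Robot

A 6-joint arm with a two-finger parallel gripper is mounted at the origin on a cart in front of the work surface, level with it; the furniture and walls round the work are solid. World frame = base frame: x ahead of the robot, y to its left, z up, the work surface at z = 0. Lengths are in mm, angles in rad, forces in N, time in s.
With the tool pointing down it reaches from about 350 to 775 mm from the base axis. Payload 7.3 kg.
Tool frame: the origin (TCP) lies between the finger pads; the fingertips stand 25 mm ahead of it and the grasp point (between the pads) lies 6 mm ahead of it; z points along the fingers, y is the direction in which the jaws open and shut (so a half turn about z gives the same grasp; the last joint's range is limited). The gripper opens to 92 mm and grips with 3 to 60 N. Pads are 19 mm wide; open, the fingers measure 130 mm over their backs; the gripper's body (75 mm by 190 mm) begins 47 mm behind the grasp point.
Start: joints at [-1.365, 0.342, 1.524, -0, 1.275, -0.146], TCP at [180.931, -492.855, 251.741] pointing down, gripper open.
Joint ranges: [-2.53, 2.53], [-0.77, 2.02], [0.04, 2.7], [-1, 4.14], [0.28, 2.66], [-3.11, 3.11]. Speed limits (rad/s): [2.57, 2.57, 3.14, 3.14, 3.14, 3.14].

## Interface

Orientations are given as [roll, pitch, yaw] about the fixed x, y, z axes, in that order (R = Rz(yaw) Ry(pitch) Rx(roll)).
In Python, from plant import get_obs, capture, calibration, close_job gives the robot as it stands. The module is installed in compiled form; this text tells all that it offers.
- The arm moves only by the shell command python3 -m jog 'ROWS'. ROWS is JSON, one flat list of numbers, 5 for each row, row after row: the closure, from 0 (fully open) to 1 (shut), then the shift along the tool's x, y, z in mm, then the turn about the tool's z in degrees. In form: [fingers, tx, ty, tz, yaw, fingers, tx, ty, tz, yaw, ...]. A call has 1 to 5 rows; each row shifts and turns the pose as measured when the row begins, along the tool's axes as they then stand; what a row does not reach is not made up. A row lasts 1/10 s, in which the tool goes at most 50 mm and 8.59 degrees, less where a joint would pass 70% of its speed; a pose out of reach is approached as far as the arm can. A call is refused whole if a number of a shift passes 50 or a number of a turn 8.59, either way. A call with a gripper value outside its range is refused whole. The fingers move at their own pace and stop on an object; the grip force is fixed at half the most. Time passes only in rows, so rows that do not move let the fingers close. It gives the time, the measured TCP pose, the force and the opening at its end, in the units of the state.
- get_obs(): the state, without advancing time (a new reading comes with each control period).
- capture(name): name is "scene" or "top" or "wrist"; returns (picture, depth): 384x512x3 uint8, red, green, blue; 384x512 float32, mm along the optical axis (not along the pixel's ray), 0 where there is no reading.
- calibration(name): a dict with "fovy" (degrees; the focal length in pixels is half the picture's height over the tangent of half this angle, whatever the lens; pixels are square), "cx", "cy" (the principal point, pixels), "R" (3x3) and "t" (3): a world point X has camera coordinates R X + t. Camera axes: x right, y down, z forward; pixel columns grow to the right and rows downward; lengths in mm; the calibration is good to about 2 mm. A picture is of the moment at which its call begins: read the wrist's pose just before it. calibration takes no time and is no camera call; for the wrist camera it gives the pose at the moment of the call.
- close_job(): hands the job in, once; it reports no verdict.
The state is a dict: "time": time; "joint_positions": joint angles; "dq": joint speeds; "tau": joint torques, N m; "tool_pos": TCP position; "tcp_rot": TCP orientation; "contact_force": force on the tool from outside, world axes, zero at the start; "moment": the same for the moment, N m; "grip_width": finger opening in mm.
Only numpy, scipy, OpenCV 4.12 (cv2) and the standard library are available. Lean on these libraries where they do the work, as an engineer would, in place of code of your own. Each camera call takes 0.05 s, during which the arm holds its last target.

## Task

Swing the two levers of the clutch linkage stand by their arms until the setting pin standing in the top lug drops through the eye of the upper lever and then of the lower one, stopping gently as soon as a lever catches on the pin so that it is never forced. Then press the pin straight down until its collar is fully home on the top lug, and leave it there.

Things in the scene. Friction and masses are not known exactly. Their poses are not given: they have to be found in the camera images.
- pin_stand: Grey C-shaped stand, fixed. Origin on the bench on the vertical bore axis; column 82 to 119 mm out at +x, open at -x; base 170 x 110 x 12 mm. Heights in mm: bottom block 12-40, lower lever plate 44-54, middle lug 58-70, upper lever plate 74-84, top lug 88-118 (44 wide). Bores and lever eyes 21.8 mm. Each lever is a plate 84 mm wide with an eye 50 mm from the post, on the post's -x side.
- top_bore (a point): Upper mouth of the top lug's bore, centre, 118 mm over the bench; the pin stands in it and its collar seats here.
- bottom_bore (a point): Mouth of the bottom block's bore, 40 mm over the bench. Two sprung balls inside stop the falling pin about 4 to 14 mm short of home and grip it; pressing it past them takes up to about 20 N.
- lever_post (a point): Top of the post both levers turn on, 123 mm high, 50 mm from the bore axis. At the start each lever must turn 0.38 to 0.55 rad clockwise (seen from above) to bring its eye under the pin. The exact angle can only be felt: the pin then drops in by its own weight and locks the lever. If overshot, turn it back. Turning takes about 0.6 N at the grip; levers stay where left.
- upper_arm: Dark steel arm of the upper lever, at the stand's left. Origin on the post axis, 74 mm high; bar 16 x 10 mm (z 0 to 10) along its own +y to a boss 24 mm wide at y = 130 mm with an upright grip. Clamped to its lever at an unknown angle: with the eye in line, its yaw relative to the stand is anywhere from -0.25 to 0.25 rad. The grip must move away from the robot (the stand's +x).
- upper_grip (a point): Top of the upper arm's upright round grip, 129 mm over the bench, 130 mm from the post: 18 mm thick (black cap 21 mm), free from 84 to 129 mm over the bench.
- lower_arm: Dark steel arm of the lower lever, at the stand's right. Origin on the post axis, 44 mm high; bar 16 x 10 mm (z 0 to 10) along its own -y to a boss 24 mm wide at y = -130 mm with an upright grip. Clamped to its lever at an unknown angle: with the eye in line, its yaw relative to the stand is anywhere from -0.25 to 0.25 rad. The grip must move towards the robot (the stand's -x).
- lower_grip (a point): Top of the lower arm's upright round grip, 99 mm over the bench, 130 mm from the post: 18 mm thick (black cap 21 mm), free from 54 to 99 mm over the bench.
- setting_pin: Loose upright steel pin, 126.5 mm long, about 0.2 kg. Origin at its nose tip, z up: cone 14 to 20 mm wide over 10 mm, shank 20 mm to z = 104.5, collar 36 wide to 110.5, round head 26 wide to 126.5 mm. Nose over the bench: 84 mm at first (on the upper plate), 54 through the upper eye (on the lower plate), 18 to 28 through both (on the sprung balls), 13.5 home with the collar on the top lug.
Mind the look-alikes: they are no part of the job. What is shaped like the setting_pin but blue is not meant.

How it is judged:
By the outcome, as a careful person would: the job done as asked, in the order asked, and still so for the second after the job is handed in, with the robot touching nothing.
It also fails if it takes over 54 s, if anything falls off the work surface, if the arm or the gripper's body presses on something with over 40 N, if the wrist force passes 120 N, or if a joint passes its speed limit or range.

## Working session

There is one attempt and no reset: what is moved stays moved. The work goes in short steps, Python scripts to look and compute and a shell command to move; the robot and the scene stay as the last step left them, time stands still between calls to the robot, and variables do not carry over. Pictures are saved under pics/ and viewed, and the job is handed in when it is done.

```bash
mkdir -p pics; python3 - <<'E'
from plant import *
import cv2
o=get_obs();print(o)
for n in("scene","top"):
    p,d=capture(n);cv2.imwrite(f"pics/{n}0.png",p[:,:,::-1]);import numpy as np;np.save(f"pics/{n}0.npy",d)
    print(n,calibration(n))
E
```

```text
{'time': 0.0, 'joint_positions': array([-1.36499273e+00,  3.42722664e-01,  1.52504430e+00, -9.76264814e-06,
        1.27537428e+00, -1.46037330e-01]), 'dq': array([ 0.0009471 , -0.00112908, -0.00023542,  0.00133198,  0.00029246,
        0.00157425]), 'tau': array([ 1.15057514e-04, -4.31246710e+01, -2.44215059e+01,  7.18762306e-02,
        5.59891749e-02, -1.41873629e-04]), 'tool_pos': array([ 180.85142379, -492.4676547 ,  251.03543376]), 'tcp_rot': array([-3.14005919e+00, -2.16113205e-04,  3.51843611e-01]), 'contact_force': array([-0.71913198, -0.2584373 , -0.54903442]), 'moment': array([ 0.05095871,  0.00577264, -0.01079198]), 'grip_width': 91.40066672247603}
scene {'fovy': 50.99458442319087, 'cx': 253.5942943634575, 'cy': 195.2423894259557, 'R': array([[-0.81015298, -0.58597482,  0.01690159],
       [-0.2625332 ,  0.33689094, -0.90420175],
       [ 0.52414547, -0.73697897, -0.42677104]]), 't': array([415.37081106, 227.73357199, 641.19631679])}
top {'fovy': 56.9553509297296, 'cx': 253.35476783017336, 'cy': 193.10964003030608, 'R': array([[-0.01442535, -0.99987958,  0.00572209],
       [-0.99837025,  0.01408709, -0.05530281],
       [ 0.05521554, -0.00651052, -0.99845323]]), 't': array([ 25.14612325, 508.19624876, 943.20695462])}
```

View pics/scene0.png

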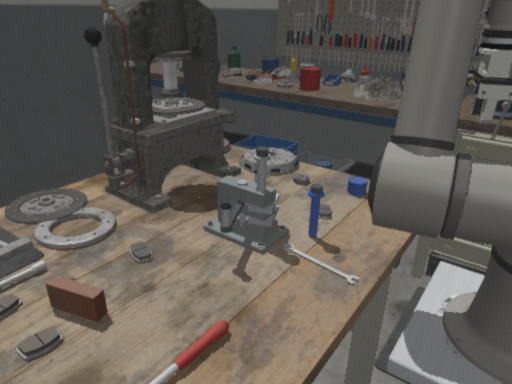

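View pics/top0.png

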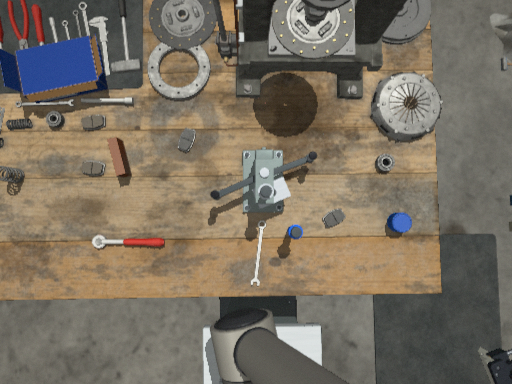

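```bash
cat > h.py <<'E'
import numpy as np,cv2
from plant import *
def ray(n,u,v,z,c=None):
    c=c or calibration(n);f=192/np.tan(np.radians(c['fovy']/2))
    R=np.array(c['R']);t=np.array(c['t']);o=-R.T@t
    d=R.T@np.array([(u-c['cx'])/f,(v-c['cy'])/f,1]);return o+d*(z-o[2])/d[2]
def proj(n,X,c=None):
    c=c or calibration(n);f=192/np.tan(np.radians(c['fovy']/2))
    p=np.array(c['R'])@np.array(X,float)+np.array(c['t']);return p[0]/p[2]*f+c['cx'],p[1]/p[2]*f+c['cy']
E
python3 - <<'E'
import cv2
p=cv2.imread('pics/top0.png')[130:230,195:335];cv2.imwrite('pics/t0z.png',cv2.resize(p,None,fx=5.5,fy=5.5,interpolation=cv2.INTER_CUBIC))
p=cv2.imread('pics/scene0.png')[140:255,190:330];cv2.imwrite('pics/s0z.png',cv2.resize(p,None,fx=5,fy=5,interpolation=cv2.INTER_CUBIC))
E
```

```text
(no output)
```

View pics/t0z.png

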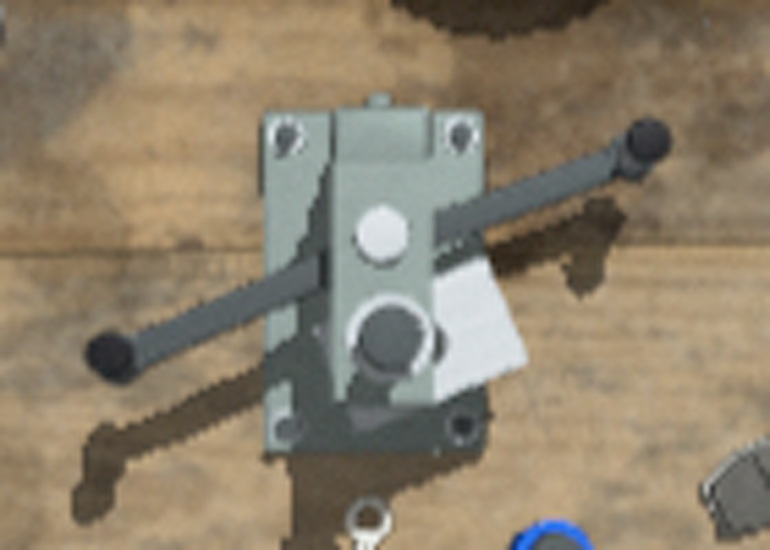

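View pics/s0z.png

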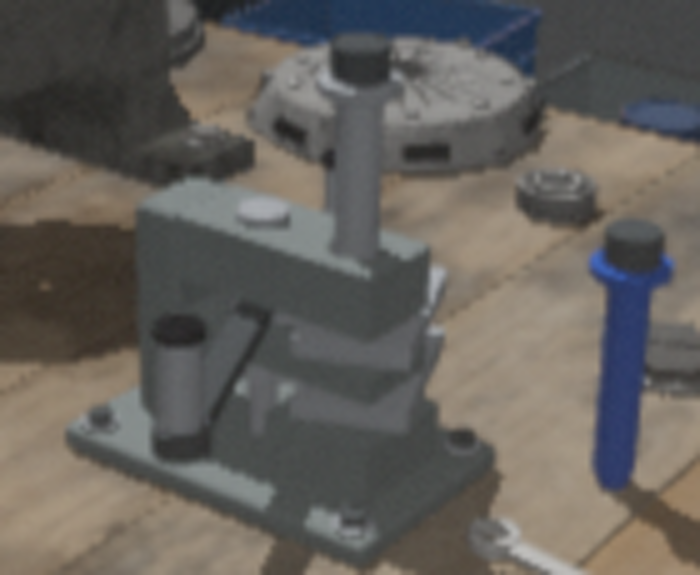

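```bash
python3 - <<'E'
from h import *
P=lambda x,y:((x+.5)/5.5-.5+195,(y+.5)/5.5-.5+130)
g={}
for n,x,y,z in(("ug",110,354,129),("lg",648,139,99),("pin",391,338,210.5),("post",382,235,123),("b1",287,137,14),("b2",460,137,14),("b3",287,430,14),("b4",462,427,14)):
    g[n]=ray("top",*P(x,y),z);print(n,P(x,y),g[n].round(1))
a=(g['b1']+g['b2']-g['b3']-g['b4']);print("yaw",np.arctan2(a[1],a[0]))
# edges of top lug
l=g['b1']-g['b2'];print("yaw2",np.arctan2(-l[0],l[1]))
po=g['post']
for n in("ug","lg"):
    v=g[n]-po;print(n,np.hypot(*v[:2]),np.arctan2(v[1],v[0]))
v=g['pin']-po;print(v,np.hypot(*v[:2]))
def S(x,y):return((x+.5)/5-.5+190,(y+.5)/5-.5+140)
for n,x,y,z in(("ug",180,328,129),("post",264,212,123),("pin",361,45,210.5)):
    print(n,ray("scene",*S(x,y),z).round(1))
E
```

```text
ug (214.5909090909091, 193.95454545454544) [501.4 110.8 129. ]
lg (312.4090909090909, 154.86363636363637) [ 596.8 -129.4   99. ]
pin (265.6818181818182, 191.04545454545456) [501.7  -7.4 210.5]
post (264.04545454545456, 172.3181818181818) [552.2  -7.8 123. ]
b1 (246.77272727272728, 154.5) [613.9  34.3  14. ]
b2 (278.22727272727275, 154.5) [612.8 -51.3  14. ]
b3 (246.77272727272728, 207.77272727272725) [469.1  36.2  14. ]
b4 (278.5909090909091, 207.22727272727275) [469.4 -49.7  14. ]
yaw -0.012436917838183448
yaw2 -0.013479253167863895
ug 129.0225060111961 1.9749510035728781
lg 129.5256572870648 -1.219344970125883
[-50.463547     0.43447782  87.5       ] 50.4654173384491
ug [498.1 114.4 129. ]
post [548.5  -4.3 123. ]
pin [498.5  -2.7 210.5]
```

```bash
python3 -m jog '[0.3,0,0,-10,-8.5,0.3,0,0,-10,-8.5,0.6,0,0,-10,-8.5,0.6,0,0,-10,-8.5,0.7,0,0,-5,-8.5]'; python3 -m jog '[0.7,0,0,0,-8.5,0.7,0,0,0,-8.5,0.7,0,0,0,-8.5,0.7,0,0,0,-3,0.7,0,0,0,0]'; python3 - <<'E'
from h import *
d=np.load('pics/top0.npy');c=calibration('top');f=192/np.tan(np.radians(c['fovy']/2))
v,u=np.mgrid[:384,:512];q=np.stack([(u-c['cx'])/f*d,(v-c['cy'])/f*d,d],-1)
X=(q-np.array(c['t']))@np.array(c['R'])
for x0 in range(440,760,20):
    print(x0,[int(X[...,2][(X[...,0]>x0)&(X[...,0]<x0+20)&(X[...,1]>y)&(X[...,1]<y+30)&(d>0)].max(initial=-1)) for y in range(-240,240,30)])
E
```

```text
time: 0.6
tool_pos: [180.6, -491.1, 294.4]
tcp_rot: [-3.136, -0.007, 1.106]
contact_force: [-0.3, -0.7, 0.4]
grip_width: 56.5
time: 1.1
tool_pos: [180.4, -490.5, 293.6]
tcp_rot: [-3.14, -0.012, 1.614]
contact_force: [0.1, -0.3, 1.1]
grip_width: 27.4
440 [16, 17, 12, 2, 4, 11, 13, 15, 13, 15, 4, 3, 4, 3, 3, 5]
460 [5, 6, 3, 4, 3, 13, 41, 121, 121, 23, 4, 4, 3, 3, 4, 5]
480 [2, 3, 3, 5, 5, 86, 87, 213, 211, 15, 4, 132, 3, 4, 4, 4]
500 [3, 3, 4, 3, 4, 86, 87, 213, 212, 87, 88, 132, 126, 3, 3, 3]
520 [3, 3, 3, 4, 3, 85, 87, 121, 123, 87, 87, 4, 3, 3, 6, 3]
540 [3, 3, 2, 4, 3, 12, 86, 127, 125, 86, 4, 3, 5, 5, 4, 5]
560 [3, 3, 3, 3, 54, 59, 118, 125, 121, 17, 5, 5, 4, 5, 4, 4]
580 [5, 3, 3, 101, 58, 58, 118, 121, 122, 16, 4, 3, 4, 4, 3, 4]
600 [5, 3, 4, 102, 4, 15, 22, 121, 121, 23, 3, 3, 4, 6, 4, 4]
620 [4, 3, 4, 3, 3, 15, 12, 87, 15, 17, 4, 4, 3, 4, 16, 16]
640 [3, 3, 3, 4, 4, 4, 4, 3, 3, 4, 3, 4, 4, 6, 17, 16]
660 [3, 4, 3, 4, 3, 4, 4, 5, 3, 5, 4, 5, 5, 15, 16, 16]
680 [5, 3, 3, 4, 4, 4, 3, 5, 4, 4, 4, 4, 4, 14, 17, 4]
700 [3, 4, 3, 3, 4, 4, 3, 4, 5, 4, 3, 6, 4, 4, 4, 4]
720 [4, 4, 4, 4, 4, 3, 4, 4, 3, 4, 4, 5, 4, 6, 5, 4]
740 [3, 5, 6, 5, 4, 4, 4, 5, 4, 3, 3, 4, 5, 4, 3, 4]
```

```bash
python3 -m jog '[0.68,39,23,0,0,0.68,39,23,0,0,0.68,39,23,0,0,0.68,39,23,0,0,0.68,39,23,0,0]';python3 -m jog '[0.68,39,23,0,0,0.68,39,23,0,0,0.68,39,23,0,0,0.68,39,23,0,0,0.68,39,23,0,0]';python3 -m jog '[0.68,39,23,0,0,0.68,39,23,0,0,0.68,39,23,0,0]'; python3 - <<'E'
from h import *
o=get_obs();print(o['tool_pos'],o['tcp_rot'])
p,d=capture('wrist');cv2.imwrite('pics/w1.png',p[:,:,::-1]);print(calibration('wrist'))
E
```

```text
time: 1.6
tool_pos: [288.2, -288.6, 292.9]
tcp_rot: [-3.138, -0.014, 1.595]
contact_force: [0.6, -0.6, 0.5]
grip_width: 29.2
time: 2.1
tool_pos: [401.5, -82.4, 295.4]
tcp_rot: [-3.139, -0.014, 1.583]
contact_force: [0.3, -0.0, -0.7]
grip_width: 29.1
time: 2.4
tool_pos: [470.7, 41.3, 297.0]
tcp_rot: [-3.14, -0.013, 1.578]
contact_force: [1.6, -0.9, 0.2]
grip_width: 29.4
[470.70423364  41.29248963 296.99058275] [-3.13964018 -0.01309479  1.577697  ]
{'fovy': 63.33723133717542, 'cx': 258.7338634099387, 'cy': 190.14343642236526, 'R': array([[ 9.99951102e-01,  9.86458360e-03,  6.95353467e-04],
       [ 9.35711804e-03, -9.66571745e-01,  2.56225499e-01],
       [ 3.19966687e-03, -2.56206463e-01, -9.66616786e-01]]), 't': array([-472.99321076,   -1.64481154,  444.33912103])}
```

View pics/w1.png

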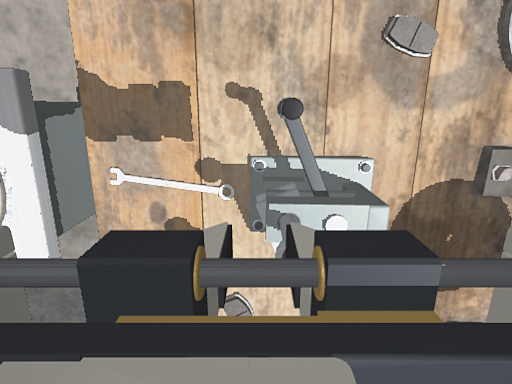

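```bash
python3 - <<'E'
from h import *
print(ray('wrist',291,107.5,129),ray('wrist',337,223,123))
E
```

```text
[501.95631289 117.34275283 129.        ] [555.17422267   0.55752466 123.        ]
```

```bash
python3 -m jog '[0.5,36,15,0,0,0.5,36,15,20,0,0.5,0,0,50,0,0.5,0,0,20,0,0.5,0,0,0,0]';python3 - <<'E'
from h import *
o=get_obs();print(o['tool_pos'],o['tcp_rot'])
p,d=capture('wrist');cv2.imwrite('pics/w2.png',p[:,:,::-1])
E
```

```text
time: 2.95
tool_pos: [504.6, 127.4, 204.8]
tcp_rot: [3.14, -0.017, 1.578]
contact_force: [0.0, 0.6, 1.2]
grip_width: 45.8
[504.63492649 127.40987293 204.80403435] [ 3.13970995 -0.01737498  1.5781043 ]
```

View pics/w2.png

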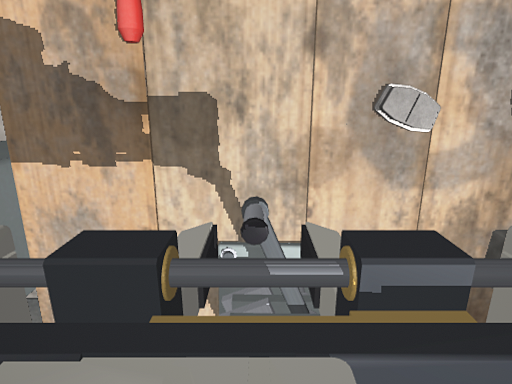

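```bash
python3 - <<'E'
from h import *
print(ray('wrist',255,230,129))
E
python3 -m jog '[0.5,-11,-3,40,0,0.5,0,0,30,0,0.5,0,0,0,0]'
```

```text
[501.85033825 111.96660625 129.        ]
time: 3.3
tool_pos: [505.6, 116.5, 139.1]
tcp_rot: [3.129, -0.018, 1.575]
contact_force: [-0.3, -0.0, 0.3]
grip_width: 46.0
```

```bash
python3 -m jog '[0.5,-3,-3,18,0,0.5,-1,-2,2,0,0.68,0,0,0,0,0.68,0,0,0,0]';python3 - <<'E'
from h import *
p,d=capture('wrist');cv2.imwrite('pics/w3.png',p[:,:,::-1])
p,d=capture('scene');cv2.imwrite('pics/s3.png',cv2.resize(p[120:260,170:340,::-1],None,fx=4,fy=4,interpolation=cv2.INTER_CUBIC))
E
```

```text
time: 3.7
tool_pos: [505.3, 112.1, 126.7]
tcp_rot: [3.118, -0.019, 1.572]
contact_force: [0.1, -0.5, 0.6]
grip_width: 34.2
```

View pics/w3.png

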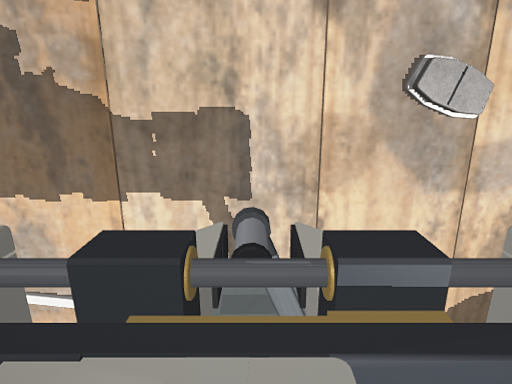

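View pics/s3.png

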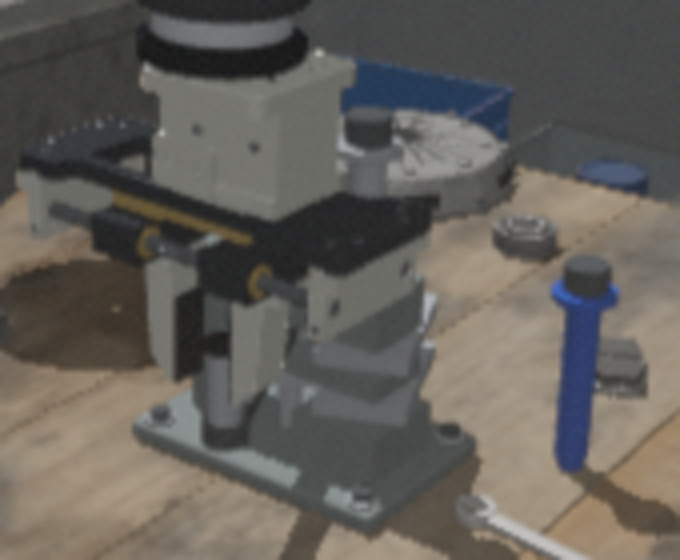

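```bash
python3 -m jog '[0.7,1,6,0,0,0.7,2,8,0,0,0.7,2,8,0,0,0.7,2,8,0,0,0.7,2,6,0,0]';python3 - <<'E'
from h import *
print(get_obs()['tool_pos'],get_obs()['contact_force'])
p,d=capture('wrist');cv2.imwrite('pics/w4.png',p[:,:,::-1])
p,d=capture('scene');cv2.imwrite('pics/s4.png',cv2.resize(p[120:260,170:340,::-1],None,fx=4,fy=4,interpolation=cv2.INTER_CUBIC))
E
```

```text
time: 4.3
tool_pos: [543.9, 122.4, 128.7]
tcp_rot: [3.118, -0.019, 1.572]
contact_force: [-0.4, -0.6, -0.5]
grip_width: 27.6
[543.94808522 122.39770036 128.73795822] [-0.42703353 -0.55661061 -0.52448953]
```

View pics/w4.png

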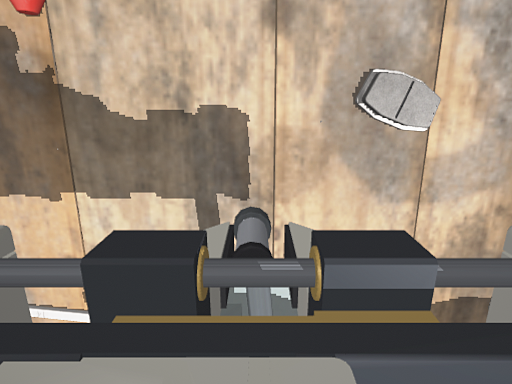

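View pics/s4.png

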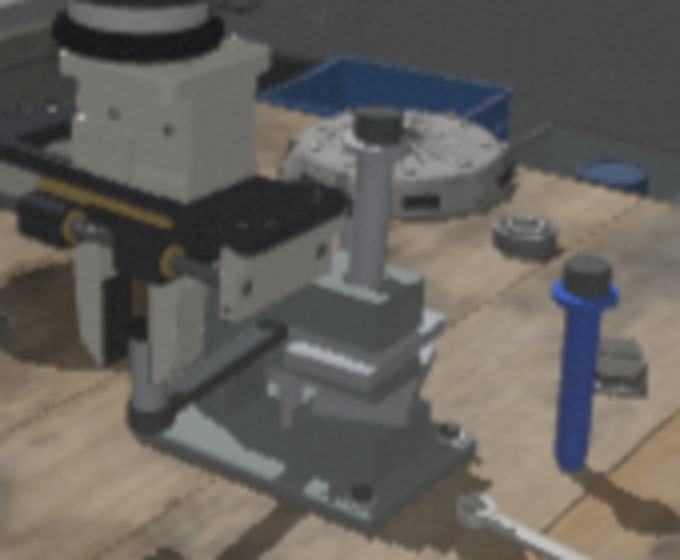

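```bash
cat > chk.py <<'E'
from h import *
p,d=capture('scene');o=get_obs()
c=calibration('scene');D=(np.array(c['R'])@np.array([500,-5,180])+np.array(c['t']))[2]
b=d[120:215,264];r=np.where(abs(b-D)<45)[0]
print('pin top row',120+r[0] if len(r) else None,'F',o['contact_force'].round(1),'M',o['moment'].round(2),'w',round(o['grip_width'],1))
E
python3 chk.py; python3 -m jog '[0.7,0,3,0,0,0.7,0,3,0,0]';python3 chk.py;python3 -m jog '[0.7,0,3,0,0]';python3 chk.py
```

```text
pin top row 146 F [-0.8  1.   1.2] M [-0.04 -0.13 -0.01] w 27.4
time: 4.65
tool_pos: [549.0, 122.4, 128.6]
tcp_rot: [3.119, -0.019, 1.572]
contact_force: [-0.9, 0.7, -0.3]
grip_width: 27.5
pin top row 147 F [ 0.2 -0.2  0.3] M [-0.02 -0.06 -0.01] w 27.8
time: 4.8
tool_pos: [552.4, 122.3, 128.7]
tcp_rot: [3.119, -0.019, 1.572]
contact_force: [-0.3, -0.1, -0.3]
grip_width: 27.5
pin top row 160 F [ 0.4 -0.4 -0.4] M [-0.03 -0.03  0.01] w 27.6
```

```bash
python3 -m jog '[0.7,0,0,0,0]';python3 chk.py;python3 - <<'E'
from h import *
print(proj('scene',[500,-5,210.5]),proj('scene',[500,-5,180.5]))
p,d=capture('scene');cv2.imwrite('pics/s5.png',cv2.resize(p[120:260,170:340,::-1],None,fx=4,fy=4,interpolation=cv2.INTER_CUBIC))
E
```

```text
time: 4.95
tool_pos: [553.2, 122.2, 128.8]
tcp_rot: [3.118, -0.019, 1.572]
contact_force: [-0.8, 0.6, -0.3]
grip_width: 27.4
pin top row 161 F [-0.   0.2  0.5] M [-0.01 -0.07  0.07] w 27.4
(np.float64(261.86259040975517), np.float64(148.16499781921112)) (np.float64(261.48907325630745), np.float64(162.04978718855045))
```

View pics/s5.png

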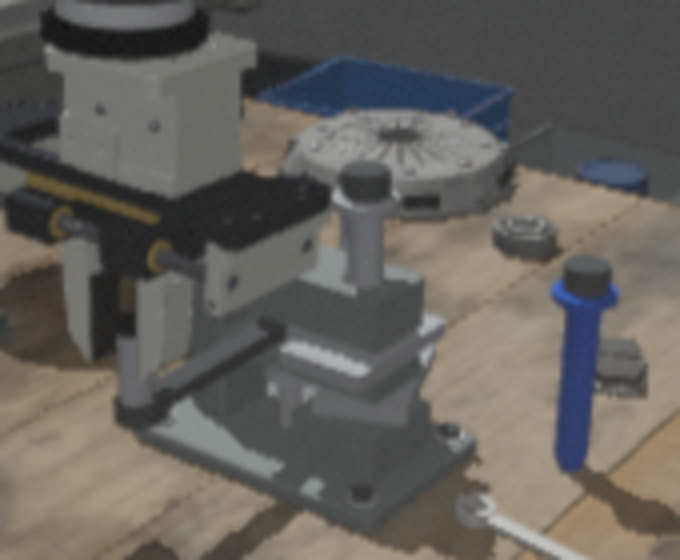

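```bash
python3 -m jog '[0.5,0,0,0,0,0.5,0,0,-30,0,0.5,0,0,-40,0,0.5,0,0,-50,0]';python3 chk.py;python3 -m jog '[0.5,-49,8,0,0,0.5,-49,8,0,0,0.5,-49,8,0,0,0.5,-49,8,0,0,0.5,-40,8,0,0]'; python3 - <<'E'
from h import *
print(get_obs()['tool_pos'])
p,d=capture('wrist');cv2.imwrite('pics/w6.png',p[:,:,::-1])
p,d=capture('top');cv2.imwrite('pics/t6.png',p[:,:,::-1])
E
```

```text
time: 5.45
tool_pos: [546.9, 119.4, 244.7]
tcp_rot: [3.134, -0.018, 1.572]
contact_force: [0.7, -0.5, 0.5]
grip_width: 45.7
pin top row 161 F [2.4 0.5 6.3] M [ 0.06 -0.23 -0.03] w 45.7
time: 6.0
tool_pos: [594.4, -116.3, 257.9]
tcp_rot: [3.102, -0.019, 1.584]
contact_force: [1.2, 0.6, 0.0]
grip_width: 45.7
[ 594.4071344  -116.28743675  257.85243803]
```

View pics/w6.png

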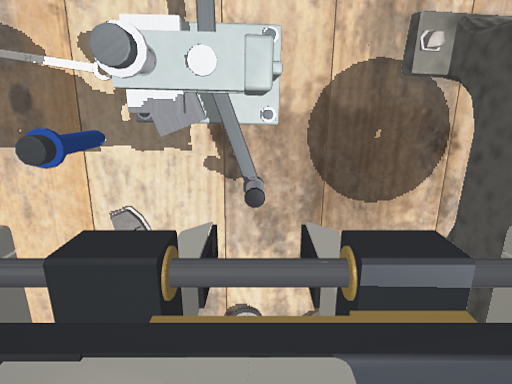

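```bash
python3 - <<'E'
from h import *
print(ray('wrist',255,197,99),ray('wrist',203,60,123),get_obs()['tool_pos'],get_obs()['tcp_rot'])
E
```

```text
[ 596.66889948 -132.93077147   99.        ] [554.11406875 -12.43854495 123.        ] [ 594.7516899  -119.09837964  257.10630879] [ 3.1026985  -0.01717227  1.57895326]
```

```bash
python3 -m jog '[0.5,-10,0,45,0,0.5,0,-1,45,0,0.5,0,0,20,0,0.5,0,0,0,0]'; python3 - <<'E'
from h import *
p,d=capture('wrist');cv2.imwrite('pics/w7.png',p[:,:,::-1])
E
```

```text
time: 6.5
tool_pos: [599.3, -128.0, 145.0]
tcp_rot: [3.097, -0.016, 1.576]
contact_force: [0.1, -0.1, 0.8]
grip_width: 46.1
```

View pics/w7.png

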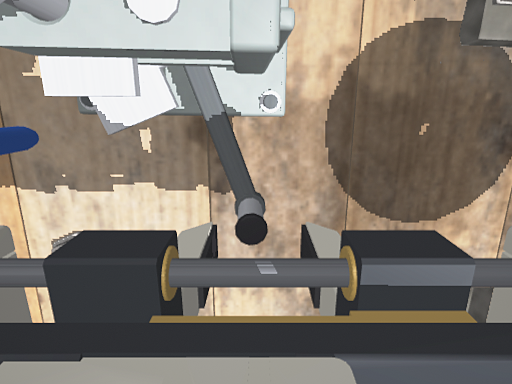

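```bash
python3 -m jog '[0.5,-1,-4,25,0,0.5,-1,-2,18,0,0.5,0,0,0,0,0.68,0,0,0,0,0.7,0,0,0,0]'; python3 chk.py; python3 - <<'E'
from h import *
p,d=capture('wrist');cv2.imwrite('pics/w8.png',p[:,:,::-1])
E
```

```text
time: 7.05
tool_pos: [600.8, -128.6, 111.6]
tcp_rot: [3.081, -0.011, 1.579]
contact_force: [1.1, -0.3, -0.4]
grip_width: 34.1
pin top row 161 F [-0.3  1.2  0.1] M [ 0.09  0.05 -0.01] w 30.8
```

View pics/w8.png

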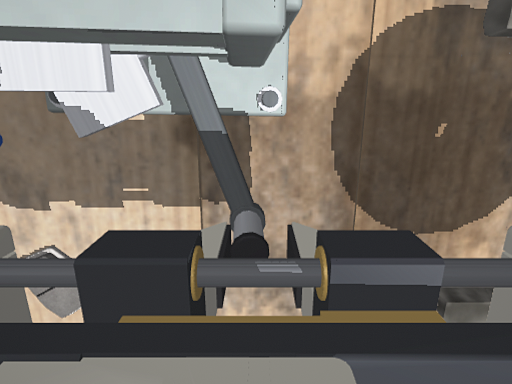

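```bash
python3 -m jog '[0.7,0,-3,10,0,0.7,0,-2,7,0,0.7,0,0,0,0]'; python3 chk.py
```

```text
time: 7.45
tool_pos: [597.0, -128.6, 94.4]
tcp_rot: [3.079, -0.01, 1.579]
contact_force: [0.2, 0.3, -0.0]
grip_width: 27.2
pin top row 161 F [ 0.3  0.  -0.7] M [ 0.03 -0.1  -0.  ] w 27.4
```

```bash
python3 -m jog '[0.7,-1,-6,0,0,0.7,-2,-8,0,0,0.7,-2,-8,0,0,0.7,-2,-8,0,0,0.7,-1,-6,0,0]'; python3 chk.py;python3 - <<'E'
from h import *
p,d=capture('wrist');cv2.imwrite('pics/w9.png',p[:,:,::-1])
p,d=capture('scene');cv2.imwrite('pics/s9.png',cv2.resize(p[120:260,170:340,::-1],None,fx=4,fy=4,interpolation=cv2.INTER_CUBIC))
E
```

```text
time: 8.0
tool_pos: [559.9, -138.2, 93.0]
tcp_rot: [3.075, -0.008, 1.579]
contact_force: [1.4, 0.8, 0.3]
grip_width: 27.7
pin top row 160 F [-0.3  0.4  0.1] M [-0.06 -0.04 -0.03] w 27.1
```

View pics/w9.png

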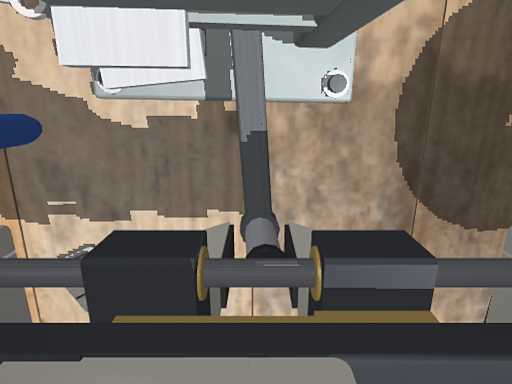

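View pics/s9.png

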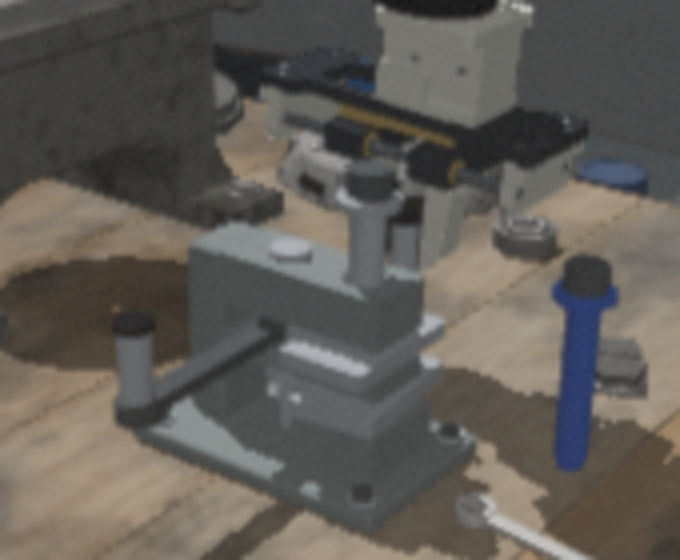

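```bash
python3 -m jog '[0.7,0,-3,0,0,0.7,0,-3,0,0]';python3 chk.py;
```

```text
time: 8.35
tool_pos: [554.6, -138.2, 92.7]
tcp_rot: [3.075, -0.008, 1.579]
contact_force: [1.3, -0.5, 0.7]
grip_width: 27.9
pin top row 160 F [ 1.  -0.8 -0.9] M [-0.06 -0.18 -0.01] w 27.4
```

```bash
python3 -m jog '[0.7,0,-3,0,0]';python3 chk.py;
```

```text
time: 8.5
tool_pos: [551.3, -138.2, 92.5]
tcp_rot: [3.075, -0.008, 1.579]
contact_force: [0.6, -1.1, 0.4]
grip_width: 27.3
pin top row 161 F [ 0.6 -0.5 -0.1] M [-0.04  0.04  0.03] w 27.6
```

```bash
python3 -m jog '[0.7,0,-3,0,0]';python3 chk.py;
```

```text
time: 8.65
tool_pos: [547.4, -137.9, 92.0]
tcp_rot: [3.076, -0.009, 1.579]
contact_force: [-0.3, 0.2, 0.6]
grip_width: 27.1
pin top row 174 F [-1.3  0.2  0.5] M [-0.   -0.07 -0.01] w 27.8
```

```bash
python3 -m jog '[0.6,0,0,0,0,0.5,0,0,0,0]';python3 chk.py; python3 - <<'E'
from h import *
for z in(154.5,144.5,140):print(proj('scene',[500,-5,z]))
p,d=capture('scene');cv2.imwrite('pics/s10.png',cv2.resize(p[120:260,170:340,::-1],None,fx=4,fy=4,interpolation=cv2.INTER_CUBIC))
E
```

```text
time: 8.9
tool_pos: [546.2, -137.6, 91.5]
tcp_rot: [3.078, -0.009, 1.579]
contact_force: [-0.5, 0.3, -1.6]
grip_width: 39.3
pin top row 175 F [0.4 0.1 0.3] M [-0.03 -0.06  0.  ] w 42.7
(np.float64(261.174557385742), np.float64(173.74131614727472))
(np.float64(261.0557884293024), np.float64(178.1563260833851))
(np.float64(261.0027327805397), np.float64(180.12856886025514))
```

View pics/s10.png

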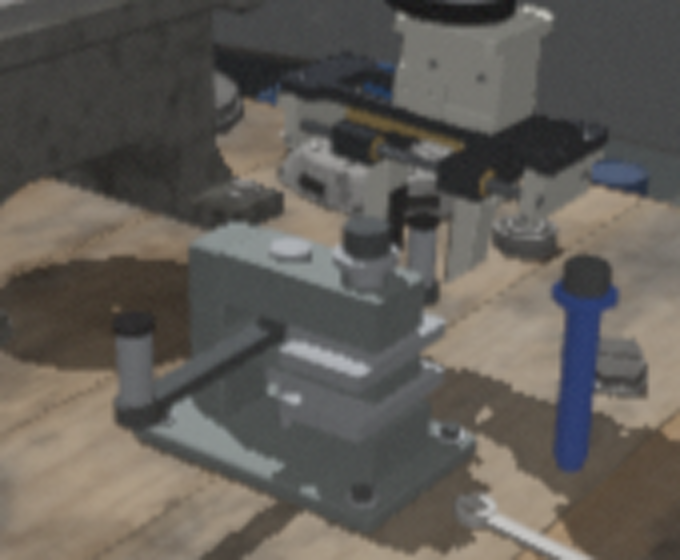

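```bash
python3 -m jog '[0.5,0,0,-30,0,0.5,0,0,-40,0,0.7,0,0,-50,0,1,30,-10,-20,0,1,45,-12,0,0]';python3 -m jog '[1,40,-11,0,0,1,15,-10,0,0,1,0,0,0,0]'; python3 - <<'E'
from h import *
p,d=capture('wrist');cv2.imwrite('pics/w11.png',p[:,:,::-1])
E
```

```text
time: 9.5
tool_pos: [515.4, -66.7, 234.6]
tcp_rot: [3.079, -0.01, 1.573]
contact_force: [0.4, 0.7, 0.1]
grip_width: 26.5
time: 9.8
tool_pos: [492.4, -6.1, 235.9]
tcp_rot: [3.076, -0.011, 1.577]
contact_force: [1.0, -0.3, -0.2]
grip_width: 3.0
```

View pics/w11.png

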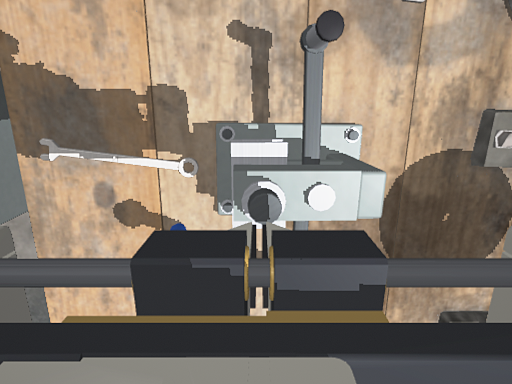

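```bash
python3 - <<'E'
from h import *
from scipy.spatial.transform import Rotation as R
o=get_obs();A=R.from_euler('xyz',o['tcp_rot']).as_matrix();print(A.round(3));print(ray('wrist',264,205,153),ray('wrist',321,197,123))
print(o['tool_pos']+25*A[:,2])
E
python3 -m jog '[1,0,3,20,0,1,0,1,20,0,1,0,0,0,0]'; python3 - <<'E'
from h import *
from scipy.spatial.transform import Rotation as R
o=get_obs();A=R.from_euler('xyz',o['tcp_rot']).as_matrix();print(o['tool_pos']+25*A[:,2],A[:,2])
p,d=capture('wrist');cv2.imwrite('pics/w12.png',p[:,:,::-1])
p,d=capture('scene');cv2.imwrite('pics/s12.png',cv2.resize(p[120:260,170:340,::-1],None,fx=4,fy=4,interpolation=cv2.INTER_CUBIC))
E
```

```text
[[-0.005  0.998  0.066]
 [ 1.     0.004  0.011]
 [ 0.01   0.066 -0.998]]
[501.79478588  -5.85009436 153.        ] [552.17475399  -9.40288134 123.        ]
[494.81493974  -6.65773193 211.110789  ]
time: 10.15
tool_pos: [502.3, -8.9, 196.3]
tcp_rot: [3.071, -0.009, 1.575]
contact_force: [0.4, 0.2, -0.1]
grip_width: 0.2
[504.02570749  -8.67950119 171.33784148] [ 0.07008625  0.00907059 -0.99749969]
```

View pics/w12.png

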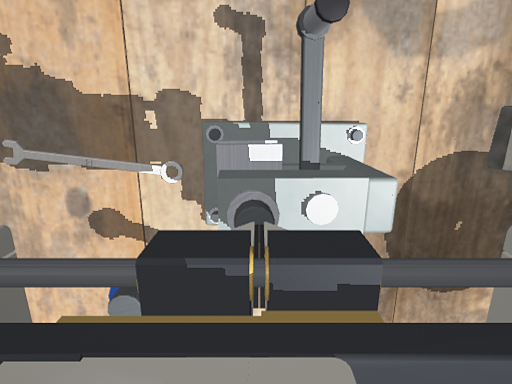

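View pics/s12.png

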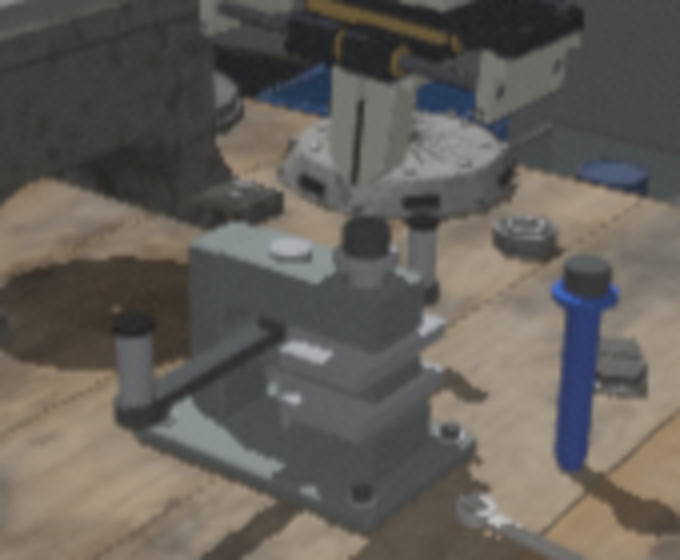

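```bash
python3 -m jog '[1,2,8,8,0,1,0,0,4,0,1,0,0,0,0]'; python3 - <<'E'
from h import *
from scipy.spatial.transform import Rotation as R
o=get_obs();A=R.from_euler('xyz',o['tcp_rot']).as_matrix();print(o['tool_pos']+25*A[:,2],A[:,2])
E
python3 chk.py
```

```text
time: 10.55
tool_pos: [514.4, -8.0, 188.2]
tcp_rot: [3.064, -0.007, 1.573]
contact_force: [-1.6, -0.3, 0.1]
grip_width: 0.5
[516.30885634  -7.79255434 163.29337169] [ 0.07731156  0.00765014 -0.99697763]
pin top row 144 F [-0.2 -0.  -0.5] M [-0.02 -0.07  0.  ] w 0.5
```

```bash
python3 -m jog '[1,1,-5,3,0,1,0,0,3,0,1,0,0,0,0]'; python3 - <<'E'
from h import *
from scipy.spatial.transform import Rotation as R
o=get_obs();A=R.from_euler('xyz',o['tcp_rot']).as_matrix();print(o['tool_pos']+25*A[:,2],A[:,2])
p,d=capture('scene');cv2.imwrite('pics/s13.png',cv2.resize(p[120:260,170:340,::-1],None,fx=4,fy=4,interpolation=cv2.INTER_CUBIC))
E
python3 chk.py
```

```text
time: 10.9
tool_pos: [509.5, -6.8, 182.1]
tcp_rot: [3.063, -0.007, 1.574]
contact_force: [0.5, -0.5, 0.3]
grip_width: 0.4
[511.41774918  -6.61115106 157.14982025] [ 0.07834567  0.00747305 -0.99689824]
pin top row 135 F [-0.3  0.1  0.4] M [ 0.03 -0.07 -0.  ] w 0.4
```

View pics/s13.png

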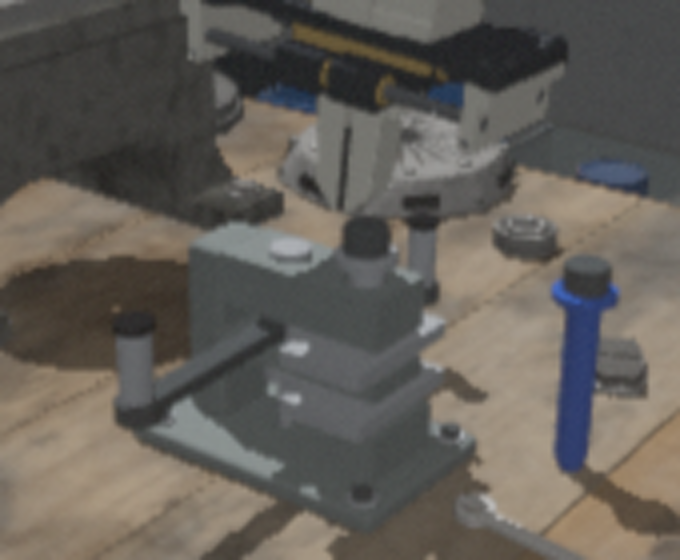

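```bash
python3 -m jog '[1,0,-1,4,0,1,0,-0.5,3,0]';python3 -m jog '[1,0,-0.5,4,0]';python3 -m jog '[1,0,-0.5,4,0]'
```

```text
time: 11.2
tool_pos: [509.0, -6.8, 175.4]
tcp_rot: [3.061, -0.007, 1.574]
contact_force: [0.3, -0.8, 0.3]
grip_width: 0.0
time: 11.3
tool_pos: [509.5, -6.8, 171.8]
tcp_rot: [3.059, -0.007, 1.574]
contact_force: [0.3, 0.5, 7.6]
grip_width: 0.3
time: 11.4
tool_pos: [510.0, -6.7, 168.4]
tcp_rot: [3.057, -0.007, 1.574]
contact_force: [-1.4, 2.5, 8.6]
grip_width: 0.3
```

```bash
python3 -m jog '[1,0,-0.5,3,0]';python3 -m jog '[1,0,-0.3,3,0]'
```

```text
time: 11.5
tool_pos: [510.2, -6.5, 166.0]
tcp_rot: [3.055, -0.007, 1.573]
contact_force: [-2.6, 0.8, 10.3]
grip_width: 0.3
time: 11.6
tool_pos: [510.4, -6.3, 164.9]
tcp_rot: [3.054, -0.007, 1.574]
contact_force: [-15.4, 1.6, 40.5]
grip_width: 0.2
```

```bash
python3 -m jog '[1,0,0,2,0]'; python3 -m jog '[1,0,0,-5,0,1,0,0,-30,0,1,-50,0,-40,0,1,-50,0,0,0,1,-50,0,0,0]'; python3 - <<'E'
from h import *
p,d=capture('scene');cv2.imwrite('pics/s14.png',cv2.resize(p[120:260,170:340,::-1],None,fx=4,fy=4,interpolation=cv2.INTER_CUBIC))
p,d=capture('top');cv2.imwrite('pics/t14.png',cv2.resize(p[130:230,195:335,::-1],None,fx=5.5,fy=5.5,interpolation=cv2.INTER_CUBIC))
print(proj('scene',[500,-5,140]))
E
python3 chk.py
```

```text
time: 11.7
tool_pos: [510.3, -6.3, 165.1]
tcp_rot: [3.053, -0.007, 1.574]
contact_force: [-11.6, 0.1, 23.2]
grip_width: 0.3
time: 12.2
tool_pos: [505.2, -144.5, 233.9]
tcp_rot: [3.052, -0.007, 1.585]
contact_force: [0.2, -0.0, 0.3]
grip_width: 0.6
(np.float64(261.0027327805397), np.float64(180.12856886025514))
pin top row 178 F [-0.3  0.1 -0.7] M [0.   0.03 0.04] w 0.3
```

View pics/s14.png

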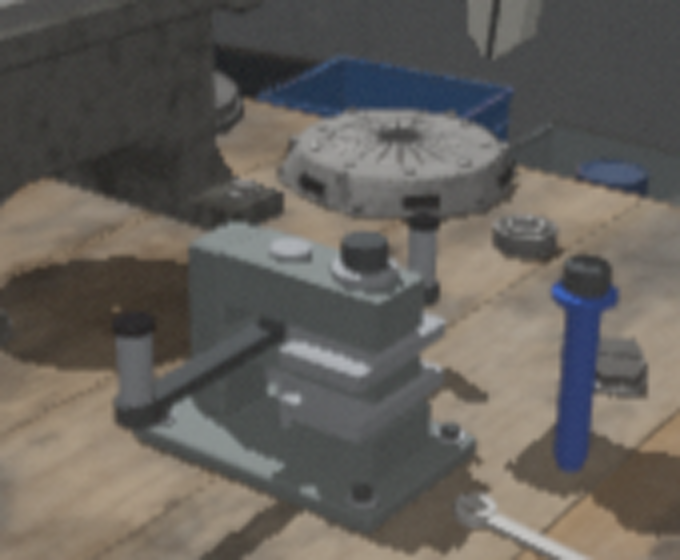

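View pics/t14.png

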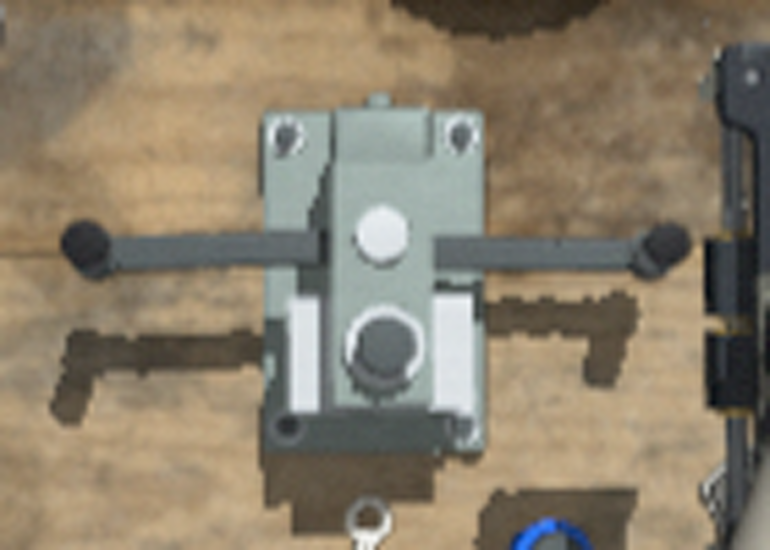

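```bash
python3 - <<'E'
from h import *
for n in('top','scene'):
    p,d=capture(n);c=calibration(n);f=192/np.tan(np.radians(c['fovy']/2))
    v,u=np.mgrid[:384,:512];q=np.stack([(u-c['cx'])/f*d,(v-c['cy'])/f*d,d],-1)
    X=(q-np.array(c['t']))@np.array(c['R'])
    def m(x,y,r,lo,hi):
        k=(np.hypot(X[...,0]-x,X[...,1]-y)<r)&(X[...,2]>lo)&(X[...,2]<hi);return k.sum(),np.median(X[k][:,2]) if k.sum() else None
    px=(501.7,-7.4,552.2,-7.8) if n=='top' else(498.5,-3,549,-4.3)
    print(n,'head',m(px[0],px[1],9,132,170),'post',m(px[2],px[3],7,121,135),'lug',m((px[0]+px[2])/2+2,px[1],5,110,130),m(px[2]+20,px[3],8,110,130))
    k=(np.hypot(X[...,0]-px[0],X[...,1]-px[1])<20)&(np.hypot(X[...,0]-px[0],X[...,1]-px[1])>14.5)&(X[...,2]>110)&(X[...,2]<150)
    print(np.percentile(X[k][:,2],[10,30,50,70,90]).round(1))
    cv2.imwrite(f'pics/{n}15.png',cv2.resize(p[165:205,240:285,::-1] if n=='scene' else p[165:215,240:290,::-1],None,fx=12,fy=12,interpolation=cv2.INTER_CUBIC))
E
```

```text
top head (np.int64(46), np.float64(141.11789607317985)) post (np.int64(23), np.float64(123.39229719665325)) lug (np.int64(13), np.float64(118.23983830571076)) (np.int64(35), np.float64(118.33512844616902))
[117.6 119.1 123.  124.6 126.3]
scene head (np.int64(49), np.float64(137.7296603107775)) post (np.int64(14), np.float64(122.39086167008904)) lug (np.int64(7), np.float64(116.72048249463538)) (np.int64(13), np.float64(117.29245180283814))
[111.6 115.3 117.  118.1 124. ]
```

View pics/scene15.png

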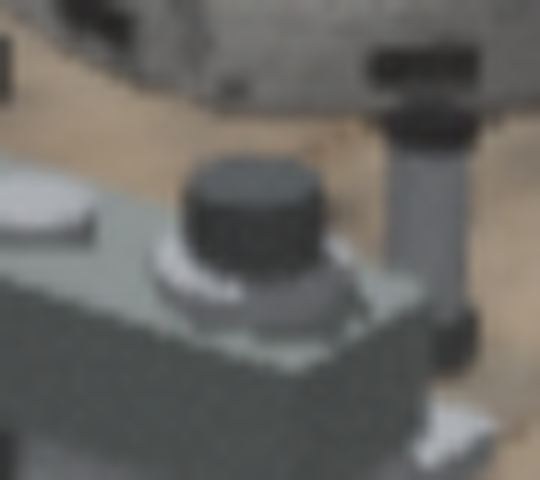

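```bash
python3 -m jog '[1,48,-3,0,0,1,48,-2,0,0,1,42,-2,0,0,1,0,0,25,0,1,0,-1,25,0]'; python3 -m jog '[1,0,-2,6,0,1,0,0,0,0]'
```

```text
time: 12.95
tool_pos: [499.6, 6.5, 184.0]
tcp_rot: [3.049, -0.009, 1.589]
contact_force: [-0.1, -0.5, -1.2]
grip_width: 0.3
time: 13.15
tool_pos: [495.7, 10.3, 175.1]
tcp_rot: [3.055, -0.01, 1.594]
contact_force: [-0.2, 0.3, 0.6]
grip_width: 0.3
```

```bash
python3 -m jog '[1,-12,7,0,0,1,-4,3,0,0,1,0,0,0,0]'; python3 -m jog '[1,0,0,0,0]'
```

```text
time: 13.45
tool_pos: [508.0, -6.9, 178.2]
tcp_rot: [3.052, -0.009, 1.595]
contact_force: [0.3, -0.8, -0.5]
grip_width: 0.3
time: 13.55
tool_pos: [508.5, -7.6, 178.8]
tcp_rot: [3.051, -0.009, 1.594]
contact_force: [0.4, -0.0, -0.3]
grip_width: 0.6
```

```bash
python3 -m jog '[1,0,-2,5,0,1,0,-1,4,0]'; python3 -m jog '[1,0,-0.5,3,0]'; python3 -m jog '[1,0,-0.3,2,0]'
```

```text
time: 13.75
tool_pos: [506.7, -8.2, 170.0]
tcp_rot: [3.048, -0.009, 1.593]
contact_force: [0.4, 0.9, -0.4]
grip_width: 0.5
time: 13.85
tool_pos: [506.2, -8.2, 166.5]
tcp_rot: [3.049, -0.009, 1.592]
contact_force: [0.0, 0.5, -0.4]
grip_width: 0.6
time: 13.95
tool_pos: [506.2, -8.1, 165.1]
tcp_rot: [3.048, -0.009, 1.592]
contact_force: [-7.7, 0.6, 26.2]
grip_width: 0.6
```

```bash
python3 -m jog '[1,0,0,2,0]'; python3 -m jog '[1,0,0,-5,0,1,0,0,-30,0,1,-30,0,-40,0,1,-50,0,0,0,1,-50,0,0,0]'; python3 -m jog '[1,0,0,0,0,1,0,0,0,0]'; python3 chk.py; python3 - <<'E'
from h import *
p,d=capture('scene');cv2.imwrite('pics/s16.png',cv2.resize(p[165:205,240:285,::-1],None,fx=12,fy=12,interpolation=cv2.INTER_CUBIC))
E
```

```text
time: 14.05
tool_pos: [506.3, -8.0, 165.1]
tcp_rot: [3.047, -0.008, 1.593]
contact_force: [-11.5, 0.4, 31.7]
grip_width: 0.8
time: 14.55
tool_pos: [501.6, -136.4, 241.6]
tcp_rot: [3.048, -0.009, 1.604]
contact_force: [1.6, -0.2, -0.6]
grip_width: 0.4
time: 14.75
tool_pos: [501.6, -142.0, 241.6]
tcp_rot: [3.047, -0.007, 1.597]
contact_force: [-0.3, 0.5, -0.3]
grip_width: 0.5
pin top row 178 F [ 0.2 -0.5 -0.9] M [-0.02 -0.06  0.04] w 0.7
```

View pics/s16.png

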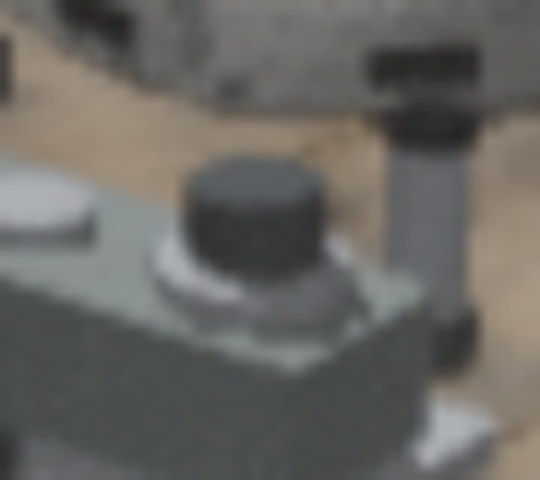

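The pin hasn't moved: the collar rests on the lug, and the robot is clear of everything.

```bash
python3 -c "from plant import *;print(close_job())"
```

```text
the job is handed in; nothing more can be done
None
```

The setting pin is through both levers and pressed home in the top lug. I handed the job in at about 15 s, with the robot clear of everything.

- **Levers:** I swung the upper lever, then the lower one, with the gripper fingers held loosely around each grip, finishing in 3 mm steps. The pin dropped after each lever as expected. The wrist force stayed within about 1.5 N, so neither lever was forced against the pin.
- **Pressing:** The pin passed the sprung balls at about 10 N, then stopped hard at about 40 N. The fingertips were then about 140 mm over the bench, which is the height of the head when home. A second press reached the same height and did not move the pin at 32 N. There was also up to 15 N of sideways force, because the tool was tilted by about 0.08 rad.
- **Last checks:** The final picture shows the collar on the lug.
- **Disagreement:** The expected height of the head above the lug is 22 mm. The top camera gave 22.8 mm and the scene camera about 20.7 mm. Both are within the noise, so depth alone does not prove the last millimetre; the stop at the same height on both presses does more to confirm it.

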